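Lock the grinder bowl, fit the bayonet lid and hold it at the pulse position

TASK

Run the spice grinder in pulse: swing the collar's lever clockwise (seen from above) to its stop so that the bowl is locked, then set the loose lid into the rim, lugs down the two slots, and twist it clockwise until its arrow nose stands at the half mark, the long rib midway to the lock catch, without driving it into the catch. The lid is sprung and turns back when let go, so finish still gripping it and holding it seated at the half mark. Leave the three spice jars standing where they are.

Things in the scene. Friction and masses are not known exactly. Their poses are not given: they have to be found in the camera images.
- grinder: Spice grinder, fixed, 120 mm across, 108 mm high without lid: steel motor base, black lock collar 64 to 78 mm up, white bowl rim on top. Origin: centre of the underside, on the upright axis round which collar, switch ring and seated lid turn; z up; half mark on its -x side. Azimuths are counter-clockwise from its +x, seen from above; clockwise = falling. Shoulder: radius 58 mm, 100 mm up.
- rim (a point): Centre of the bowl rim's mouth, 108 mm up. Rim: outer radius 50 mm; inward lips of inner radius 40 mm, 11 mm deep, broken by two slots; below the lips a chamber in which the lugs turn. The lid goes in with its x axis turned +40 degrees (0.70 rad) from the grinder's x axis, stands at the half mark with the x axes in line, and locks at about -40 degrees; half a turn more in each case is the same.
- slot_a (a point): Mouth of one bayonet slot for a lug: 43 mm from the axis at azimuth 130 degrees, 108 mm up. 23 mm wide along the rim, open from the lips' edge at 40 mm to a back wall at 46 mm radius.
- slot_b (a point): Mouth of the other slot, facing the first at azimuth 310 degrees, same size.
- entry_mark (a point): Short stud on the shoulder where an arrow nose of the lid stands as it goes in: 54.5 mm from the axis at azimuth 220 degrees.
- half_mark (a point): Long black rib on the grinder's shoulder, running on down its side: the half (pulse) mark. Point 54.5 mm from the axis at azimuth 180 degrees, 104 mm up, just under the seated lid's edge.
- lock_catch (a point): Top of the sprung steel roller (6 mm) of the lock catch, 58.4 mm from the axis at azimuth 142.5 degrees, 114 mm up, on a boss that reaches out to 69 mm. A nose turned past it clicks in and stays.
- lid: Loose white lid, 0.10-0.17 kg, 64 mm tall, upright on the worktop. Origin: centre of underside. Plug radius 37.5 mm (lowest 7 mm tapered to 33), 22 mm deep; flange radius 53 mm, 22 to 28 mm up. Two lugs 18 mm wide reach to 44 mm radius along +y and -y, 2 to 8 mm up. Two arrow noses reach to 58 mm along +x and -x. Half a turn looks the same. Seated: origin on the axis, 86 mm up.
- lid_grip (a point): Middle of the lid's grip wing, 48 mm above the lid's origin. Wing: 64 mm long along the lid's x, 22 mm thick along its y, 28 to 64 mm above the origin; grip it across the 22 mm from above. Seated, the plug has 2.5 mm of play all round, the lugs 3 mm up to the lips and, in the slots, 2.5 mm at each side.
- collar (a joint): Black captive collar round the grinder: rad, 0 = open, grows clockwise seen from above, hard stop at 0.90 = locked (broad block on the bowl over the lever; small stud at open). Starts at 0 to 0.35, light friction 0.08 N m, stays where left. Its lever stands out at azimuth 290 degrees minus this angle, 60 to 93 mm from the axis.
- lever_grip (a point): Middle of the lever's upright paddle, 80.5 mm from the axis, 91 mm up, moving with the collar. The paddle is 25 mm long radially, 11 mm thick tangentially, its top 102 mm up, its arm below reaching 66 mm up; pinch it tangentially across the 11 mm from above.
- switch_ring (a joint): Sprung ring in the chamber, turned by the lugs of the seated lid: rad, 0 at rest (pockets under the slots), grows clockwise seen from above. Play about 0.06: lid turned t from entry gives about t - 0.06. Spring back towards 0: 0.05 N m at 0, 0.13 at half. About 0.64 at the half mark; from about 1.2 the nose presses on the catch; clicks at about 1.3.
- jar_a: Small spice jar, yellow cap, 45 mm across, 98 mm high, left of the grinder; origin under its centre. Leave alone.
- jar_b: Small spice jar, white cap, 41 mm across, 102 mm high, left of the grinder; origin under its centre. Leave alone.
- jar_c: Small spice jar, red cap, 46 mm across, 97 mm high, left of the grinder; origin under its centre. Leave alone.

How it is judged:
By the outcome, as a careful person would: the job done as asked, in the order asked, and still so for the second after the job is handed in, while the arm keeps its last pose, push and grip.
It also fails if it takes over 56 s, if anything falls off the work surface, if the arm or the gripper's body presses on something with over 40 N, if the wrist force passes 120 N, or if a joint passes its speed limit or range.

ROBOT

A 6-joint arm with a two-finger parallel gripper is mounted at the origin on a cart in front of the work surface, level with it; the furniture and walls round the work are solid. World frame = base frame: x ahead of the robot, y to its left, z up, the work surface at z = 0. Lengths are in m, angles in degrees, forces in N, time in s.
With the tool pointing down it reaches from about 0.35 to 0.875 m from the base axis. Payload 15.5 kg.
Tool frame: the origin (TCP) lies at the very end of the fingers, on their centre line; the grasp point (between the pads) lies 19 mm behind it (manip.grip_depth is the z of the grasp point in the tool frame, in m); z points along the fingers, y is the line along which they close (so a half turn about z gives the same grasp; the last joint's range is limited). The gripper opens to 85 mm and grips with 20 to 120 N. Pads are 22 mm wide; open, the fingers measure 114 mm over their backs; the gripper's body (76 mm by 85 mm) begins 54 mm behind the grasp point. The pads swing forward as they close: fully open they stand 13 mm farther back than shut.
Start: joints at [63.054, 28.281, 77.091, -0, 74.628, -5.472], TCP at [0.229, 0.582, 0.231] pointing down, gripper open.
Joint ranges: [-166.48, 166.48], [-47.26, 123.95], [12.59, 153.08], [-70.14, 250.14], [6.76, 159.57], [-176.63, 176.63]. Speed limits (degrees/s): [108.29, 108.29, 147.25, 172.46, 172.46, 172.46].

INTERFACE

Orientations are given as [roll, pitch, yaw] about the fixed x, y, z axes, in that order (R = Rz(yaw) Ry(pitch) Rx(roll)).
In Python, from plant import manip, read_camera, camera_info gives the robot as it stands.
- The arm moves only by the tool move_arm, never from a script. Its argument "increments" is a list of rows, each a list of 3 entries, a list of its own where there are three numbers: the turn, a rotation vector about the tool's x, y, z in degrees, then the shift along the tool's x, y, z in m, then the finger opening in m, from 0 to 0.0854. In form: [[[ax, ay, az], [x, y, z], jaw], ...]. A call has exactly 5 rows; each row is the pose to reach, as a shift and turn from the pose commanded when the call began, along the tool's axes at that moment; what a row does not reach only later rows make up. A row lasts 1/8 s, in which the tool goes at most 62.5 mm and 10.7 degrees, less where a joint would pass 70% of its speed; a pose out of reach is approached as far as the arm can. A call with a gripper value outside its range is refused whole. The fingers move at their own pace and stop on an object; "grip_force" is the grip in N (left out, the last holds). Time passes only in rows, so rows that repeat a pose let the fingers close, or fill a call up. It gives the time, the measured TCP pose, the force, the opening and the grip force at its end, in the units of the state.
- manip.get_obs(): the state, without advancing time (a new reading comes with each control period).
- read_camera(name): name is "scene" or "top"; returns the picture (420x560x3 uint8, blue, green, red); there is no depth.
- camera_info(name): a dict with "fov_y" (degrees; the focal length in pixels is half the picture's height over the tangent of half this angle, whatever the lens; pixels are square), "cx", "cy" (the principal point, pixels), "rvec" (rotation vector, rad) and "tvec" (3), from world to camera coordinates, as OpenCV has them. Camera axes: x right, y down, z forward; pixel columns grow to the right and rows downward; lengths in m; the calibration is good to about 2 mm. A picture is of the moment at which its call begins. camera_info takes no time and is no camera call.
- manip.sign_off(): hands the job in; it is judged then, once.
The state is a dict: "time": time; "qpos": joint angles; "qd": joint speeds; "tau": joint torques, N m; "ee_pos": TCP position; "orientation": TCP orientation; "wrist_force": force on the tool from outside, world axes, zero at the start; "moment": the same for the moment, N m; "finger_gap": finger opening in m; "gripper_force": force on a finger pad.
Only numpy, scipy, OpenCV 4.12 (cv2) and the standard library are available. Lean on these libraries where they do the work, as an engineer would, in place of code of your own. Each camera call takes 0.05 s, during which the arm holds its last target. There are 200 camera calls.

## Working session

There is one attempt and no reset: what is moved stays moved. The work goes in short steps, Python scripts to look and compute and a tool call to move; the robot and the scene stay as the last step left them, time stands still between calls to the robot, and variables do not carry over. Pictures are saved under pics/ and viewed, at most 10 in all, crops included, and the job is handed in when it is done.

Besides the shell and the picture viewer there is one more tool, called after ">>>" by a JSON object that holds its "method" and its "body", one argument or row to a line. move_arm: Moves the arm, as the interface text tells. Its arguments: {"type":"object","properties":{"increments":{"type":"array","items":{"type":"array"}},"grip_force":{"type":"number"}},"required":["increments"]}

```bash
ls; mkdir -p pics; cat > h.py <<'E'
import numpy as np, cv2
from plant import manip, read_camera, camera_info
from scipy.spatial.transform import Rotation as R
def cam(n):
    c=camera_info(n); f=210/np.tan(np.radians(c['fov_y'])/2)
    K=np.array([[f,0,c['cx']],[0,f,c['cy']],[0,0,1.]])
    return K,np.array(c['rvec'],float).ravel(),np.array(c['tvec'],float).ravel()
def ray(n,u,v,z):
    K,r,t=cam(n);Rm=cv2.Rodrigues(r)[0];o=-Rm.T@t
    d=Rm.T@np.linalg.inv(K)@[u,v,1]; return o+d*(z-o[2])/d[2]
def proj(n,P):
    K,r,t=cam(n); return cv2.projectPoints(np.array(P,float).reshape(-1,3),r,t,K,None)[0][:,0]
E
python3 - <<'E'
from h import *
for n in("scene","top"):
    cv2.imwrite(f"pics/{n}0.png",cv2.resize(read_camera(n),(800,600),interpolation=cv2.INTER_CUBIC)); print(camera_info(n))
print(manip.get_obs(), manip.grip_depth)
E
```

```text
pics
{'fov_y': 42.807938505643264, 'cx': 280.6771851668816, 'cy': 215.26418298714196, 'rvec': array([ 1.9543351 , -0.69179308,  0.45586162]), 'tvec': array([-0.28946774,  0.29396479,  1.24780547])}
{'fov_y': 46.92819739604965, 'cx': 274.6554844092133, 'cy': 203.23349100497285, 'rvec': array([ 2.16027984, -2.13276548,  0.12387533]), 'tvec': array([0.18628666, 0.55975781, 1.39864939])}
{'time': 0.1, 'qpos': array([ 6.30526317e+01,  2.83132585e+01,  7.71223787e+01,  3.61934084e-04,
        7.46291921e+01, -5.47123235e+00]), 'qd': array([ 0.03914008, -0.16843544,  0.01313112,  0.02023189, -0.05453076,
       -0.0215427 ]), 'tau': array([ 1.87603735e-03, -8.83594394e+01, -3.84547412e+01, -3.02786566e-04,
        5.49986566e-03, -2.31874253e-05]), 'ee_pos': array([0.22866656, 0.58132631, 0.230746  ]), 'orientation': array([-1.79935499e+02, -6.52850173e-03,  1.58523764e+02]), 'wrist_force': array([ 0.72378955,  0.29787243, -0.23041178]), 'moment': array([0.01129128, 0.06298243, 0.00831277]), 'gripper_force': 0.0, 'finger_gap': 0.08548308974778789} -0.0187
```

View pics/scene0.png

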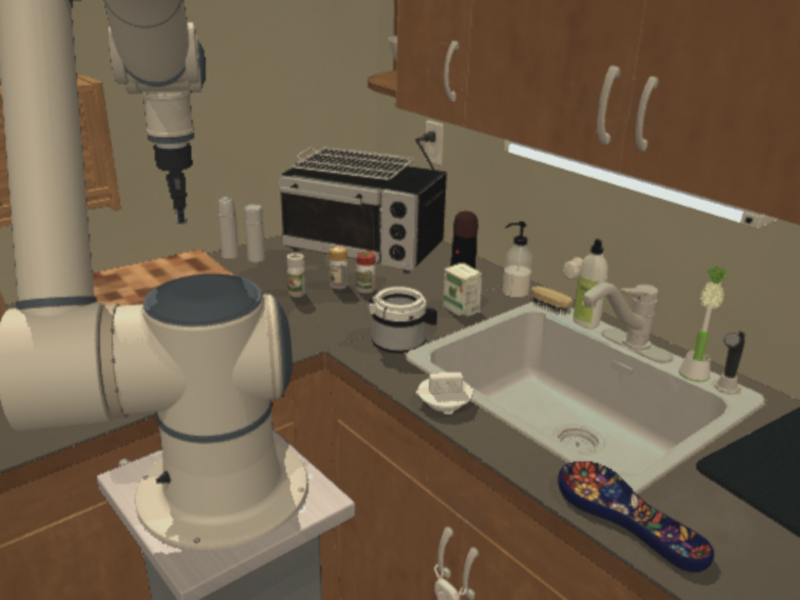

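View pics/top0.png

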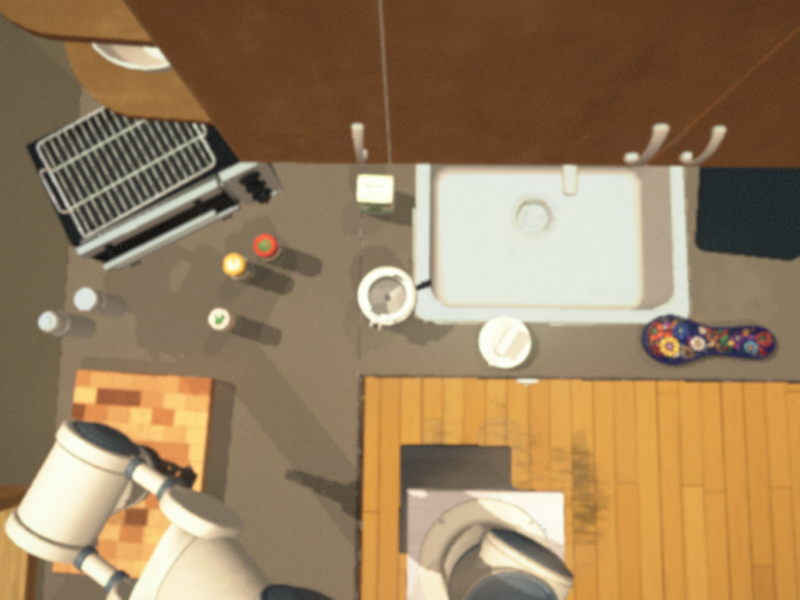

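The scene view shows the grinder at about (398,318) with its black lever at its right, and the lid in front at (445,393). The top view (800 px wide) shows the grinder at (387,296), lever at (424,285) and lid at (505,342). The jars are at (235,265), (220,319) and (265,246).

```bash
python3 - <<'E'
from h import *
t=read_camera("top");s=read_camera("scene")
a=t[180:265,240:380]; b=s[195:295,250:340]
A=cv2.resize(a,None,fx=5.6,fy=5.6,interpolation=cv2.INTER_CUBIC)
B=cv2.resize(b,None,fx=6,fy=6,interpolation=cv2.INTER_CUBIC)
cv2.imwrite("pics/t1.png",A);cv2.imwrite("pics/s1.png",B)
E
```

```text
(no output)
```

View pics/t1.png

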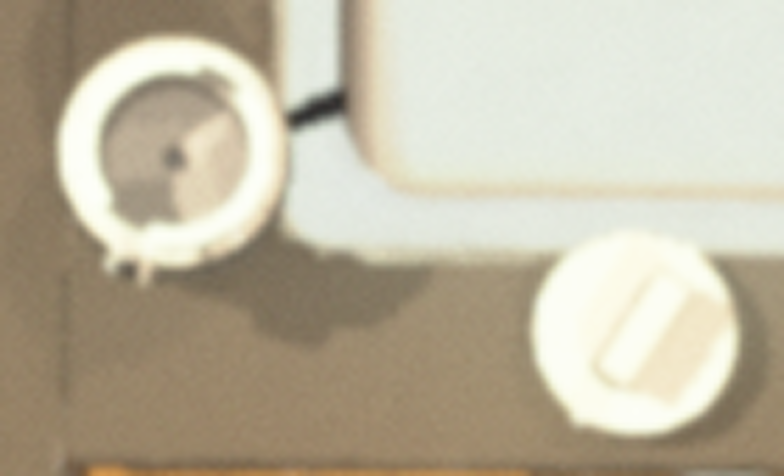

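View pics/s1.png

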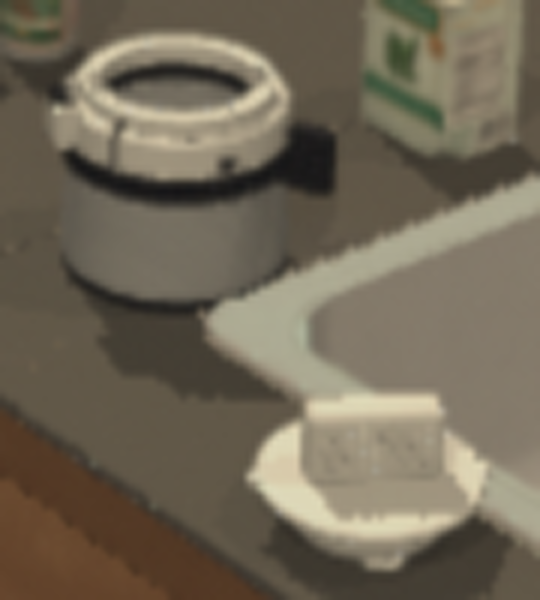

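```bash
cat >> h.py <<'E'
def T(p,u0=240,v0=180,s=5.6): return ((p[0]+.5)/s-.5+u0,(p[1]+.5)/s-.5+v0)
def S(p): return T(p,250,195,6.)
E
python3 - <<'E'
from h import *
g=ray("top",*T((173,152)),.104); print("grinder",g)
for n,p,z in(("catch",(130,264),.11),("lever",(325,106),.102),("slotA?",(215,85),.108),("slotB?",(130,210),.108)):
    q=ray("top",*T(p),z)-g; print(n,np.hypot(*q[:2]),np.degrees(np.arctan2(q[1],q[0])))
# scene: grinder base bottom & half rib
for n,p,z in(("rib",(120,122),.104),("ribSide",(118,150),.09),("rimctr",(180,85),.108),("stud228",(228,163),.09)):
    q=ray("scene",*S(p),z); d=q-g; print(n,q,np.hypot(*d[:2]),np.degrees(np.arctan2(d[1],d[0])))
l=ray("top",*T((635,333)),.028);print("lid",l)
for p in((580,420),):
    d=ray("top",*T(p),.026)-l;print(np.hypot(*d[:2]),np.degrees(np.arctan2(d[1],d[0])))
P=[ray("top",*T(p),.064) for p in((668,270),(597,365),(628,390),(705,290))]
print(P, np.linalg.norm(P[0]-P[1]),np.linalg.norm(P[1]-P[2]),[np.degrees(np.arctan2(*(a-b)[1::-1])) for a,b in((P[0],P[1]),(P[3],P[2]))])
for p in((250,475),(487,470)): print(ray("scene",*S(p),.025))
for p in((306,400),(440,402)): print("wing front top",ray("scene",*S(p),.064))
E
```

```text
grinder [0.53853225 0.20403562 0.104     ]
catch 0.06103489104628087 160.34212582569285
lever 0.08050987948488937 -72.16617430467787
slotA? 0.039759343282310074 -31.577242847534624
slotB? 0.03676141250902496 145.02090046136036
rib [0.48785672 0.18890938 0.104     ] 0.052884895582585294 -163.3800644096145
ribSide [0.48502852 0.18666788 0.09      ] 0.056251996686047995 -162.01615681923892
rimctr [0.53337193 0.19677112 0.108     ] 0.008910768343643117 -125.38797467015881
stud228 [0.51998031 0.14250341 0.09      ] 0.06426808856311925 -106.77803711992154
lid [ 0.45464615 -0.03930032  0.028     ]
0.05433928498159646 147.84259806946056
[array([ 0.48521436, -0.05126561,  0.064     ]), array([ 0.43585125, -0.01445049,  0.064     ]), array([ 0.42326634, -0.03024952,  0.064     ]), array([ 0.47512719, -0.07019032,  0.064     ])] 0.061579785660120005 0.020198747694119217 [np.float64(-36.71566480609765), np.float64(-37.60178768152988)]
[ 0.41043868 -0.00432562  0.025     ]
[ 0.49959445 -0.06805244  0.025     ]
wing front top [ 0.43092077 -0.01748189  0.064     ]
wing front top [ 0.47803296 -0.0559574   0.064     ]
```

```bash
cat >> h.py <<'E'
def circ(c,r,z): 
    a=np.linspace(0,2*np.pi,73); return np.c_[c[0]+r*np.cos(a),c[1]+r*np.sin(a),0*a+z]
def az(c,y,r,a,z): a=np.radians(np.asarray(a,float)+y); return np.c_[c[0]+r*np.cos(a),c[1]+r*np.sin(a),0*a+z]
def local(c,y,pts): return np.c_[np.array(pts)[:,:2]@R.from_euler('z',y,degrees=True).as_matrix()[:2,:2].T+c[:2],np.array(pts)[:,2]]
def over(n,u0,v0,w,h,s,lines):
    im=cv2.resize(read_camera(n)[v0:v0+h,u0:u0+w],None,fx=s,fy=s,interpolation=cv2.INTER_CUBIC)
    for P,col in lines:
        q=(proj(n,P)-[u0,v0]+.5)*s-.5
        cv2.polylines(im,[np.round(q*8).astype(np.int32)],False,col,1,cv2.LINE_AA,3)
    return im
def gl(g,gy): return [(circ(g,.05,.108),(0,0,255)),(circ(g,.058,.1),(0,255,0)),(circ(g,.06,0),(255,0,0)),(az(g,gy,.0545,[180],.104).repeat(2,0)+[[0,0,0],[0,0,-.03]],(255,0,255)),
  (np.r_[az(g,gy,.058,[142.5],.114),az(g,gy,.069,[142.5],.114)],(255,0,255))]
def ll(l,y):
    w=lambda z:local(l,y,[(.032,.011,z),(-.032,.011,z),(-.032,-.011,z),(.032,-.011,z),(.032,.011,z)])
    return [(circ(l,.053,.028),(0,0,255)),(w(.064),(255,0,0)),(w(.028),(0,160,0)),(local(l,y,[(-.058,0,.025),(.058,0,.025)]),(255,0,255))]
E
python3 - <<'E'
from h import *
L=gl((.5385,.204),17.5)+ll((.4546,-.0393),-36.5)
a=over("top",240,180,140,85,4,L);b=over("scene",250,195,90,100,5,L)
c=np.zeros((500,560,3),np.uint8);c[:340]=a
cv2.imwrite("pics/o1.png",cv2.resize(np.hstack([a[:, :]]),None,fx=1.4,fy=1.4)) 
cv2.imwrite("pics/o2.png",np.hstack([a[:,:350].copy() if 0 else cv2.copyMakeBorder(a,0,160,0,0,cv2.BORDER_CONSTANT)[:,:],b])[:, :] if 0 else b)
d=np.zeros((600,800,3),np.uint8)
A=over("top",246,180,56,54,7,L)[:300*2]; d[:378,:392]=A
d[:500,400:800]=cv2.resize(b,(450,500))[:,20:420]; B=over("top",330,218,46,44,5,L); d[380:600,:230]=B
cv2.imwrite("pics/o3.png",d)
E
```

```text
(no output)
```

View pics/o3.png

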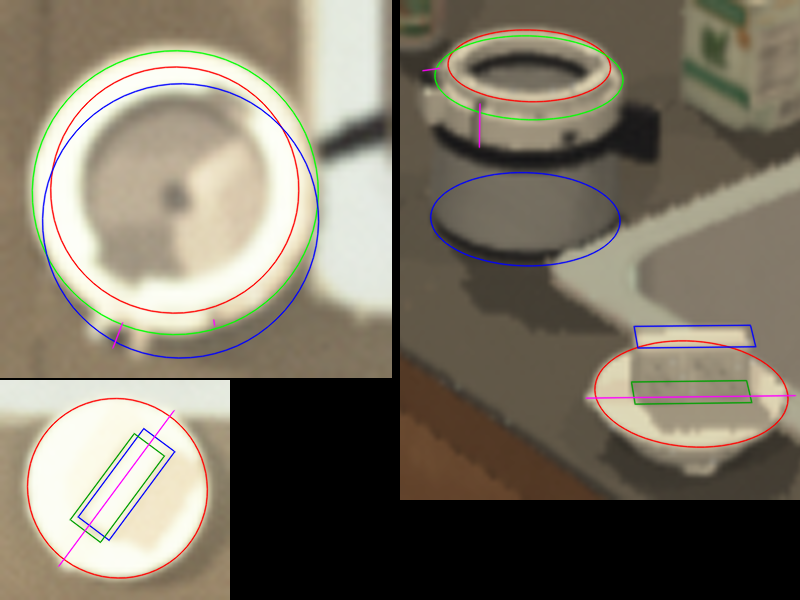

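```bash
cat >> h.py <<'E'
def to(p,yaw,q=True):
    o=manip.get_obs(); M=R.from_euler('xyz',o['orientation'],degrees=True)
    N=R.from_euler('xyz',[180,0,yaw],degrees=True)
    print("t %.2f"%o['time'],"tcp",o['ee_pos'].round(4),o['orientation'].round(2),"F",o['wrist_force'].round(1),"M",o['moment'].round(2),"gap",o['finger_gap'].round(4),"q",o['qpos'].round(0))
    print("turn",(M.inv()*N).as_rotvec(degrees=True).round(2),"shift",M.inv().apply(np.array(p)-o['ee_pos']).round(4))
E
python3 - <<'E'
from h import *
to([.5639,.125,.2],107.8)
print(ray("scene",*(np.array(S((180,85)))+[-.6,.8]),.1)-ray("scene",*S((180,85)),.1))
E
```

```text
Traceback (most recent call last):
  File "h.py", line 33, in to
    print("t %.2f"%o['time'],"tcp",o['ee_pos'].round(4),o['orientation'].round(2),"F",o['wrist_force'].round(1),"M",o['moment'].round(2),"gap",o['finger_gap'].round(4),"q",o['qpos'].round(0))
                                                                                                                                               ^^^^^^^^^^^^^^^^^^^^^
AttributeError: 'float' object has no attribute 'round'
```

```bash
sed -i "s/o\['finger_gap'\].round(4)/round(o['finger_gap'],4),o['gripper_force']/" h.py
python3 - <<'E'
from h import *
to([.5639,.125,.2],107.8)
print(ray("scene",*(np.array(S((180,85)))+[-.6,.8]),.1)-ray("scene",*S((180,85)),.1))
E
```

```text
t 0.40 tcp [0.2288 0.5816 0.2312] [-179.99   -0.    158.53] F [-0.1  0.3 -0.6] M [ 0.01 -0.02 -0.07] gap 0.0853 0.0 q [63. 28. 77. -0. 75. -5.]
turn [-1.000e-02  0.000e+00  5.073e+01] shift [-0.479  -0.3022  0.0312]
[-0.00503965 -0.00316692  0.        ]
```

>>> {"method": "move_arm", "body": {
  "increments": [
    [[0,0,5],[-0.048,-0.03,0],0.05],
    [[0,0,10],[-0.096,-0.06,0],0.05],
    [[0,0,15],[-0.144,-0.091,0],0.05],
    [[0,0,20],[-0.192,-0.121,0],0.05],
    [[0,0,25],[-0.24,-0.151,0],0.05]
  ]
}}

```text
time: 1.02
ee_pos: [0.3978, 0.3518, 0.2315]
orientation: [180.0, 0.0, 133.4]
wrist_force: [0.7, 0.2, -0.2]
finger_gap: 0.0496
gripper_force: 0.0
```

```bash
python3 - <<'E'
from h import *
to([.5639,.125,.14],107.8)
E
```

```text
t 1.02 tcp [0.3978 0.3518 0.2315] [179.97   0.   133.37] F [ 0.7  0.2 -0.2] M [-0.01 -0.01  0.01] gap 0.0496 0.0 q [35. 21. 90.  0. 69. -8.]
turn [ 0.03 -0.   25.57] shift [-0.2789 -0.035   0.0915]
```

>>> {"method": "move_arm", "body": {
  "increments": [
    [[0,0,5],[-0.058,-0.007,0],0.05],
    [[0,0,10.5],[-0.116,-0.014,0.005],0.05],
    [[0,0,15.5],[-0.174,-0.021,0.015],0.05],
    [[0,0,20.5],[-0.23,-0.029,0.045],0.05],
    [[0,0,25.6],[-0.279,-0.035,0.09],0.05]
  ]
}}

```text
time: 1.65
ee_pos: [0.563, 0.1285, 0.1452]
orientation: [179.8, 0.0, 107.7]
wrist_force: [0.2, 0.6, 0.5]
finger_gap: 0.0497
gripper_force: 0.0
```

```bash
python3 - <<'E'
from h import *
to([.5639,.125,.076],107.8)
t=read_camera("top");s=read_camera("scene")
d=np.hstack([cv2.resize(t[180:245,245:310],(400,400),interpolation=3),cv2.resize(s[180:250,260:330],(400,400),interpolation=3)])
cv2.imwrite("pics/l1.png",d)
E
```

```text
t 1.65 tcp [0.563  0.1285 0.1452] [1.7983e+02 4.0000e-02 1.0772e+02] F [0.2 0.6 0.5] M [ 0.03 -0.05 -0.04] gap 0.0497 0.0 q [  7.  30.  90.  -0.  60. -11.]
turn [ 0.17  0.04 -0.08] shift [-0.0035 -0.0004  0.0692]
```

View pics/l1.png

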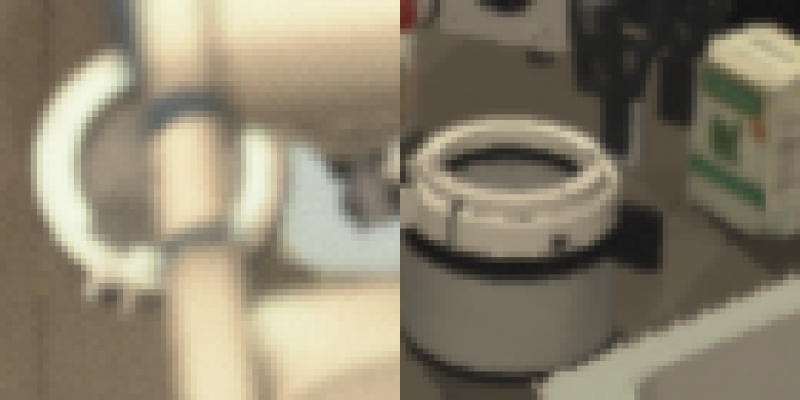

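The view shows the two fingers at (615,110) and (675,90), on either side of the paddle at (640,235), so I can go down.

>>> {"method": "move_arm", "body": {
  "increments": [
    [[0,0,0],[-0.002,0,0.03],0.05],
    [[0,0,0],[-0.0035,0,0.05],0.05],
    [[0,0,0],[-0.0035,0,0.065],0.05],
    [[0,0,0],[-0.0035,0,0.069],0.05],
    [[0,0,0],[-0.0035,0,0.069],0.025]
  ]
}}

```text
time: 2.38
ee_pos: [0.5623, 0.1272, 0.0765]
orientation: [180.0, 0.0, 107.9]
wrist_force: [0.6, 0.0, -0.5]
finger_gap: 0.0333
gripper_force: 0.0
```

>>> {"method": "move_arm", "body": {
  "increments": [
    [[0,0,0],[0,0,0],0.0],
    [[0,0,0],[0,0,0],0.0],
    [[0,0,0],[0,0,0],0.0],
    [[0,0,0],[0,0,0],0.0],
    [[0,0,0],[0,0,0],0.0]
  ],
  "grip_force": 25
}}

```text
time: 3.0
ee_pos: [0.5631, 0.1272, 0.0769]
orientation: [179.9, 0.0, 107.9]
wrist_force: [4.0, 2.0, 7.0]
finger_gap: 0.011
gripper_force: 25.2
```

```bash
python3 - <<'E'
from h import *
g=np.array([.538,.2037])
for k in range(6):
    a=287.8-32*k/5-(1.5 if k==5 else 0)
    p=az(g,0,.083,[a],.076)[0]; print(p.round(4),a); to(p,a-180)
E
```

```text
[0.5634 0.1247 0.076 ] 287.8
t 3.00 tcp [0.5631 0.1272 0.0769] [1.7988e+02 1.0000e-02 1.0791e+02] F [4. 2. 7.] M [ 0.28 -0.45 -0.38] gap 0.011 25.196586549282074 q [  7.  35.  93.   0.  51. -11.]
turn [0.12 0.01 0.11] shift [-0.0025 -0.0005  0.0009]
[0.5544 0.1223 0.076 ] 281.40000000000003
t 3.00 tcp [0.5631 0.1272 0.0769] [1.7988e+02 1.0000e-02 1.0791e+02] F [4. 2. 7.] M [ 0.28 -0.45 -0.38] gap 0.011 25.196586549282074 q [  7.  35.  93.   0.  51. -11.]
turn [0.12 0.   6.51] shift [-0.0019 -0.0098  0.0009]
[0.5452 0.121  0.076 ] 275.0
t 3.00 tcp [0.5631 0.1272 0.0769] [1.7988e+02 1.0000e-02 1.0791e+02] F [4. 2. 7.] M [ 0.28 -0.45 -0.38] gap 0.011 25.196586549282074 q [  7.  35.  93.   0.  51. -11.]
turn [ 0.12 -0.   12.91] shift [-0.0004 -0.0189  0.0008]
[0.536  0.1207 0.076 ] 268.6
t 3.00 tcp [0.5631 0.1272 0.0769] [1.7988e+02 1.0000e-02 1.0791e+02] F [4. 2. 7.] M [ 0.28 -0.45 -0.38] gap 0.011 25.196586549282074 q [  7.  35.  93.   0.  51. -11.]
turn [ 1.200e-01 -1.000e-02  1.931e+01] shift [ 0.0022 -0.0278  0.0008]
[0.5267 0.1215 0.076 ] 262.2
t 3.00 tcp [0.5631 0.1272 0.0769] [1.7988e+02 1.0000e-02 1.0791e+02] F [4. 2. 7.] M [ 0.28 -0.45 -0.38] gap 0.011 25.196586549282074 q [  7.  35.  93.   0.  51. -11.]
turn [ 1.200e-01 -2.000e-02  2.571e+01] shift [ 0.0058 -0.0364  0.0008]
[0.5155 0.1238 0.076 ] 254.3
t 3.00 tcp [0.5631 0.1272 0.0769] [1.7988e+02 1.0000e-02 1.0791e+02] F [4. 2. 7.] M [ 0.28 -0.45 -0.38] gap 0.011 25.196586549282074 q [  7.  35.  93.   0.  51. -11.]
turn [ 1.200e-01 -2.000e-02  3.361e+01] shift [ 0.0114 -0.0463  0.0008]
```

>>> {"method": "move_arm", "body": {
  "increments": [
    [[0,0,5],[0.0003,-0.007,0.0],0.0],
    [[0,0,10],[0.0012,-0.014,0.0],0.0],
    [[0,0,15],[0.0027,-0.0208,0.0],0.0],
    [[0,0,20],[0.0049,-0.0275,0.0],0.0],
    [[0,0,25],[0.0075,-0.034,0.0],0.0]
  ]
}}

```text
time: 3.62
ee_pos: [0.5286, 0.1244, 0.0769]
orientation: [179.8, -0.1, 82.7]
wrist_force: [6.0, 12.3, 3.2]
finger_gap: 0.0107
gripper_force: 24.2
```

>>> {"method": "move_arm", "body": {
  "increments": [
    [[0,0,2],[0.0001,-0.0028,0.0],0.0],
    [[0,0,4],[0.0002,-0.0056,0.0],0.0],
    [[0,0,6],[0.0004,-0.0084,0.0],0.0],
    [[0,0,8],[0.0008,-0.0112,0.0],0.0],
    [[0,0,8],[0.0008,-0.0115,0.0],0.0]
  ]
}}

```text
time: 4.25
ee_pos: [0.5197, 0.1264, 0.077]
orientation: [179.6, -0.2, 74.9]
wrist_force: [18.3, 5.1, -6.2]
finger_gap: 0.0109
gripper_force: 27.6
```

```bash
python3 - <<'E'
from h import *
to([.52,.122,.076],75.9)
o=manip.get_obs()['ee_pos'][:2]-[.538,.2037];print(np.hypot(*o),np.degrees(np.arctan2(*o[::-1]))+360)
E
```

```text
t 4.25 tcp [0.5197 0.1264 0.077 ] [ 1.7962e+02 -1.6000e-01  7.4930e+01] F [18.3  5.1 -6.2] M [ 0.76 -2.56  0.49] gap 0.0109 27.60969042778015 q [ 7. 33. 99.  0. 47. 22.]
turn [ 0.38 -0.15 -0.97] shift [-0.0042  0.0014  0.001 ]
0.07938689573388837 256.6812536249491
```

>>> {"method": "move_arm", "body": {
  "increments": [
    [[0,0,0],[0,-0.0008,0.0],0.0],
    [[0,0,0],[0,-0.0015,0.0],0.0],
    [[0,0,0],[0,-0.0015,0.0],0.0],
    [[0,0,0],[0,0.0,0.0],0.02],
    [[0,0,0],[0,0,0.0],0.04]
  ]
}}

```text
time: 4.88
ee_pos: [0.5157, 0.1257, 0.0761]
orientation: [-179.9, 0.0, 74.9]
wrist_force: [-0.1, 0.8, 0.6]
finger_gap: 0.0369
gripper_force: 0.0
```

>>> {"method": "move_arm", "body": {
  "increments": [
    [[0,0,0],[0,0,0.0],0.04],
    [[0,0,0],[0,0,-0.01],0.04],
    [[0,0,0],[0,0,-0.04],0.05],
    [[0,0,0],[0,0,-0.08],0.05],
    [[0,0,0],[0.0,0.0,-0.12],0.05]
  ]
}}

```text
time: 5.5
ee_pos: [0.5158, 0.1258, 0.198]
orientation: [180.0, 0.0, 74.9]
wrist_force: [0.6, -0.6, -0.4]
finger_gap: 0.0499
gripper_force: 0.0
```

```bash
python3 - <<'E'
from h import *
to([.4546,-.0393,.12],143.5)
E
```

```text
t 5.50 tcp [0.5158 0.1258 0.198 ] [180.     0.    74.93] F [ 0.6 -0.6 -0.4] M [-0.01 -0.04  0.02] gap 0.0499 0.0 q [ 7. 23. 93. -0. 64. 22.]
turn [ -0.     0.   -68.57] shift [-0.1754 -0.0162  0.078 ]
```

>>> {"method": "move_arm", "body": {
  "increments": [
    [[0,0,-10],[-0.035,-0.003,0.0],0.06],
    [[0,0,-20],[-0.07,-0.006,0.0],0.06],
    [[0,0,-30],[-0.105,-0.01,0.01],0.06],
    [[0,0,-40],[-0.14,-0.013,0.03],0.06],
    [[0,0,-50],[-0.175,-0.016,0.05],0.06]
  ]
}}

```text
time: 6.12
ee_pos: [0.4548, -0.0399, 0.1464]
orientation: [180.0, 0.0, 125.3]
wrist_force: [0.7, -0.4, -0.1]
finger_gap: 0.0597
gripper_force: 0.0
```

>>> {"method": "move_arm", "body": {
  "increments": [
    [[0,0,-9],[0,0,0.01],0.05],
    [[0,0,-18.6],[0,0,0.02],0.05],
    [[0,0,-18.6],[0,0,0.028],0.05],
    [[0,0,-18.6],[0,0,0.028],0.05],
    [[0,0,-18.6],[0,0,0.028],0.05]
  ]
}}

```text
time: 6.75
ee_pos: [0.4554, -0.0389, 0.1185]
orientation: [180.0, 0.0, 143.4]
wrist_force: [0.6, -0.6, 0.4]
finger_gap: 0.0504
gripper_force: 0.0
```

```bash
python3 - <<'E'
from h import *
to([.4546,-.0393,.033],143.5)
t=read_camera("top");s=read_camera("scene")
d=np.hstack([cv2.resize(t[185:265,240:360],(480,320),interpolation=3),cv2.resize(s[230:294,280:344],(320,320),interpolation=3)])
d=np.vstack([d,np.hstack([cv2.resize(s[190:250,250:310],(280,280),interpolation=3),np.zeros((280,520,3),np.uint8)])])
cv2.imwrite("pics/l2.png",d)
E
```

```text
t 6.75 tcp [ 0.4554 -0.0389  0.1185] [1.7999e+02 2.0000e-02 1.4340e+02] F [ 0.6 -0.6  0.4] M [-0.04 -0.03 -0.04] gap 0.0504 0.0 q [-12.  25. 108.   0.  48. -66.]
turn [ 0.01  0.02 -0.1 ] shift [ 0.0004 -0.0008  0.0855]
```

View pics/l2.png

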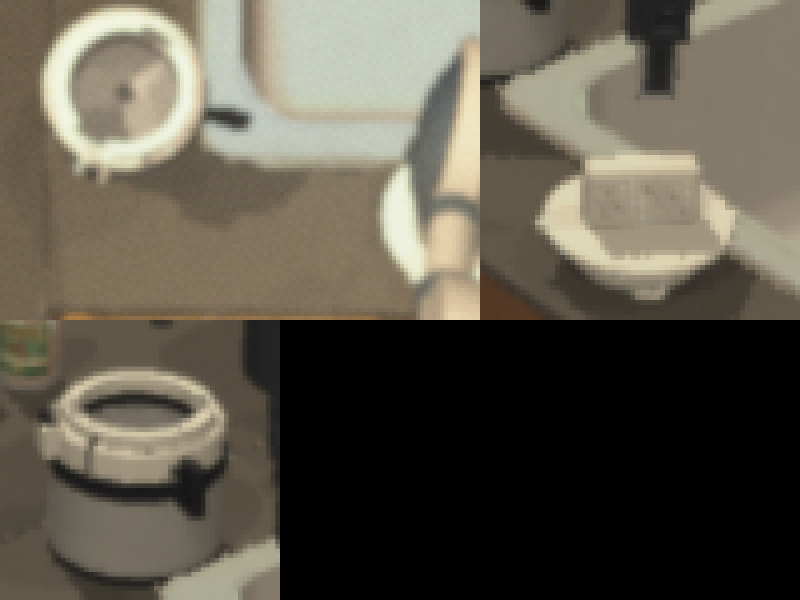

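The lever now points at (247,120), the locked side, and it pushed back firmly at the stop. The fingers are over the wing, so I go down.

>>> {"method": "move_arm", "body": {
  "increments": [
    [[0,0,0],[0,0,0.03],0.05],
    [[0,0,0],[0,0,0.055],0.05],
    [[0,0,0],[0,-0.0005,0.075],0.05],
    [[0,0,0],[0,-0.0005,0.084],0.05],
    [[0,0,0],[0,-0.0005,0.084],0.05]
  ]
}}

```text
time: 7.48
ee_pos: [0.4549, -0.0393, 0.0341]
orientation: [-180.0, -0.0, 143.5]
wrist_force: [0.4, 0.1, 0.3]
finger_gap: 0.0498
gripper_force: 0.0
```

>>> {"method": "move_arm", "body": {
  "increments": [
    [[0,0,0],[0,0,0],0.04],
    [[0,0,0],[0,0,0],0.03],
    [[0,0,0],[0,0,0],0.02],
    [[0,0,0],[0,0,0],0.01],
    [[0,0,0],[0,0,0],0.0]
  ],
  "grip_force": 50
}}

```text
time: 8.1
ee_pos: [0.4553, -0.0395, 0.0348]
orientation: [180.0, 0.1, 143.5]
wrist_force: [-0.1, -1.9, 9.2]
finger_gap: 0.0216
gripper_force: 47.9
```

>>> {"method": "move_arm", "body": {
  "increments": [
    [[0,0,0],[0,0,0],0.0],
    [[0,0,0],[0,0,-0.005],0.0],
    [[0,0,0],[0,0,-0.04],0.0],
    [[0,0,0],[0,0,-0.09],0.0],
    [[0,0,0],[0,0,-0.14],0.0]
  ],
  "grip_force": 50
}}

```text
time: 8.72
ee_pos: [0.4544, -0.0393, 0.1759]
orientation: [-180.0, -0.0, 143.5]
wrist_force: [0.9, -0.1, -2.3]
finger_gap: 0.021
gripper_force: 48.7
```

```bash
python3 - <<'E'
from h import *
to([.5385,.204,.2],57.5)
E
```

```text
t 8.72 tcp [ 0.4544 -0.0393  0.1759] [-1.7999e+02 -2.0000e-02  1.4352e+02] F [ 0.9 -0.1 -2.3] M [-0.03 -0.08  0.08] gap 0.021 48.71962130069733 q [-12.  19. 104.  -0.  57. -66.]
turn [-3.000e-02 -1.000e-02  8.602e+01] shift [ 0.077   0.2456 -0.0241]
```

>>> {"method": "move_arm", "body": {
  "increments": [
    [[0,0,10],[0.008,0.026,-0.01],0.0],
    [[0,0,20],[0.017,0.054,-0.024],0.0],
    [[0,0,30],[0.026,0.082,-0.024],0.0],
    [[0,0,40],[0.034,0.11,-0.024],0.0],
    [[0,0,50],[0.043,0.136,-0.024],0.0]
  ]
}}

```text
time: 9.35
ee_pos: [0.5012, 0.0965, 0.1985]
orientation: [180.0, 0.0, 93.2]
wrist_force: [-0.1, -0.1, -1.4]
finger_gap: 0.0213
gripper_force: 48.8
```

```bash
python3 - <<'E'
from h import *
to([.5385,.204,.175],57.5)
E
```

```text
t 9.35 tcp [0.5012 0.0965 0.1985] [180.    0.   93.2] F [-0.1 -0.1 -1.4] M [ 0.01 -0.03 -0.04] gap 0.0213 48.79962086677551 q [ 4. 21. 96. -0. 63.  1.]
turn [ 0.   0.  35.7] shift [0.1053 0.0432 0.0235]
```

>>> {"method": "move_arm", "body": {
  "increments": [
    [[0,0,9],[0.026,0.011,0.0],0.0],
    [[0,0,18],[0.053,0.022,0.0],0.0],
    [[0,0,27],[0.08,0.033,0.0],0.0],
    [[0,0,35.7],[0.105,0.043,0.008],0.0],
    [[0,0,35.7],[0.105,0.043,0.02],0.0]
  ]
}}

```text
time: 9.98
ee_pos: [0.5379, 0.2044, 0.1782]
orientation: [180.0, -0.0, 57.8]
wrist_force: [-0.2, 0.1, -2.0]
finger_gap: 0.0211
gripper_force: 48.7
```

```bash
python3 - <<'E'
from h import *
to([.5385,.204,.175],57.5)
o=manip.get_obs();p=o['ee_pos'];y=o['orientation'][2]
def lid3(l,y,z0): 
    L=ll(l,y); return [(P+[0,0,z0],c) for P,c in L]
L=gl((.5385,.204),17.5)+lid3(p,y,p[2]-.034)
d=np.hstack([over("top",246,170,60,75,6.66,L)[:499,:400],over("scene",250,165,80,100,5,L)])
print(d.shape);cv2.imwrite("pics/l3.png",d)
E
```

```text
t 9.97 tcp [0.5379 0.2044 0.1782] [ 1.7997e+02 -5.0000e-02  5.7840e+01] F [-0.2  0.1 -2. ] M [-0.01  0.06 -0.01] gap 0.0211 48.703266978263855 q [15. 28. 88.  0. 64. 47.]
turn [ 0.03 -0.05  0.34] shift [-0.0001  0.0007  0.0032]Traceback (most recent call last):
  File "<stdin>", line 7, in <module>
    return _nx.concatenate(arrs, 1, dtype=dtype, casting=casting)
           ~~~~~~~~~~~~~~~^^^^^^^^^^^^^^^^^^^^^^^^^^^^^^^^^^^^^^^
ValueError: all the input array dimensions except for the concatenation axis must match exactly, but along dimension 0, the array at index 0 has size 499 and the array at index 1 has size 500
```

```bash
python3 - <<'E'
from h import *
o=manip.get_obs();p=o['ee_pos'];y=o['orientation'][2]
L=gl((.5385,.204),17.5)+[(P+[0,0,p[2]-.034],c) for P,c in ll(p,y)]
d=np.hstack([over("top",246,170,60,75,6.66,L)[:498,:398],over("scene",250,165,80,100,5,L)[:498]])
cv2.imwrite("pics/l3.png",d)
E
```

```text
(no output)
```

View pics/l3.png

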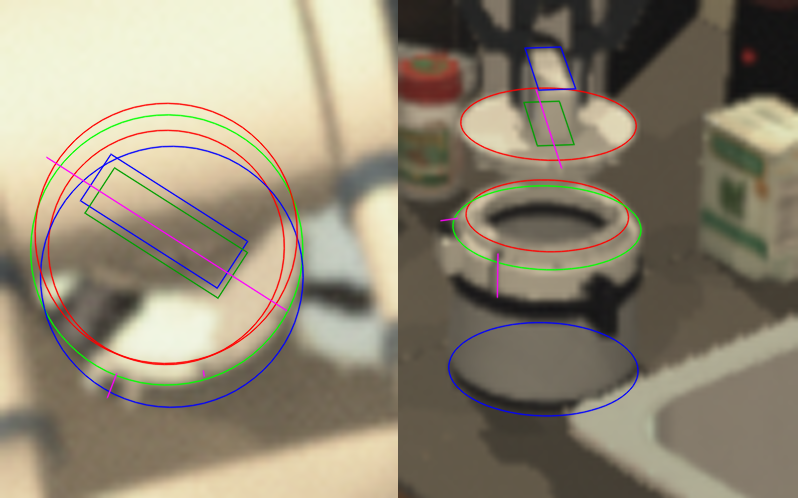

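In the scene view the held lid matches its model (flange centred near (548,125)). The grinder rim matches to within about 1 px. I lower the lid slowly and watch the force.

>>> {"method": "move_arm", "body": {
  "increments": [
    [[0,0,0],[0,0,0.012],0.0],
    [[0,0,0],[0,0.0003,0.024],0.0],
    [[0,0,0],[0,0.0003,0.034],0.0],
    [[0,0,0],[0,0.0003,0.04],0.0],
    [[0,0,0],[0,0.0003,0.043],0.0]
  ]
}}

```text
time: 10.8
ee_pos: [0.5383, 0.2029, 0.1352]
orientation: [180.0, -0.0, 57.8]
wrist_force: [1.0, 1.4, -0.3]
finger_gap: 0.0211
gripper_force: 50.7
```

```bash
python3 - <<'E'
from h import *
to([.538,.2037,.120],57.5)
E
```

```text
t 10.80 tcp [0.5383 0.2029 0.1352] [ 1.7997e+02 -3.0000e-02  5.7830e+01] F [ 1.   1.4 -0.3] M [ 0.39 -0.25 -0.05] gap 0.0211 50.74610352516174 q [15. 31. 91. -0. 59. 47.]
turn [ 0.03 -0.03  0.33] shift [ 0.0005 -0.0007  0.0152]
```

>>> {"method": "move_arm", "body": {
  "increments": [
    [[0,0,0],[0,0,0.003],0.0],
    [[0,0,0],[0,0,0.006],0.0],
    [[0,0,0],[0,0,0.009],0.0],
    [[0,0,0],[0,0,0.012],0.0],
    [[0,0,0],[0,0,0.0125],0.0]
  ]
}}

```text
time: 11.42
ee_pos: [0.5378, 0.2028, 0.1224]
orientation: [-180.0, 0.0, 57.8]
wrist_force: [3.1, 2.6, -0.3]
finger_gap: 0.0212
gripper_force: 50.6
```

```bash
python3 - <<'E'
from h import *
to([.538,.2037,.120],57.5)
E
```

```text
t 11.43 tcp [0.5378 0.2028 0.1224] [-1.7999e+02  1.0000e-02  5.7830e+01] F [ 3.1  2.6 -0.3] M [ 0.53 -0.39 -0.12] gap 0.0212 50.59496462345123 q [15. 32. 91.  0. 57. 47.]
turn [-0.01  0.01  0.33] shift [ 0.0008 -0.0003  0.0024]
```

>>> {"method": "move_arm", "body": {
  "increments": [
    [[0,0,0],[0.0008,0,0.0005],0.0],
    [[0,0,0],[0.0015,0,0.001],0.0],
    [[0,0,0],[0.0015,0,0.0018],0.0],
    [[0,0,0],[0.0015,0,0.0025],0.0],
    [[0,0,0],[0.0015,0,0.003],0.0]
  ]
}}

```text
time: 12.05
ee_pos: [0.5383, 0.204, 0.1206]
orientation: [180.0, 0.0, 57.8]
wrist_force: [-10.3, -2.3, 26.8]
finger_gap: 0.0215
gripper_force: 54.2
```

```bash
python3 - <<'E'
from h import *
to([.538,.2037,.120],57.5)
E
```

```text
t 12.05 tcp [0.5383 0.204  0.1206] [1.800e+02 1.000e-02 5.784e+01] F [-10.3  -2.3  26.8] M [-0.56  1.26  0.  ] gap 0.0215 54.19104516506195 q [15. 32. 91. -0. 57. 47.]
turn [0.   0.01 0.34] shift [-0.0004 -0.0001  0.0006]
```

>>> {"method": "move_arm", "body": {
  "increments": [
    [[0,0,5],[-0.0006,0,-0.0007],0.0],
    [[0,0,12],[-0.0006,0,-0.0007],0.0],
    [[0,0,20],[-0.0006,0,-0.0007],0.0],
    [[0,0,28],[-0.0006,0,-0.0007],0.0],
    [[0,0,33],[-0.0006,0,-0.0007],0.0]
  ],
  "grip_force": 80
}}

```text
time: 12.68
ee_pos: [0.5393, 0.2039, 0.1209]
orientation: [180.0, -0.1, 24.6]
wrist_force: [3.3, 2.2, 2.4]
finger_gap: 0.0209
gripper_force: 78.8
```

```bash
python3 - <<'E'
from h import *
to([.538,.2037,.120],17.5)
E
```

```text
t 12.68 tcp [0.5393 0.2039 0.1209] [ 1.7998e+02 -1.2000e-01  2.4630e+01] F [3.3 2.2 2.4] M [ 0.24 -0.55  0.23] gap 0.0209 78.76596450805664 q [15. 32. 91.  0. 57. 80.]
turn [ 0.01 -0.12  7.13] shift [-0.0012 -0.0003  0.0009]
```

>>> {"method": "move_arm", "body": {
  "increments": [
    [[0,0,2.5],[0,0,0.0002],0.0],
    [[0,0,5],[0,0,0.0003],0.0],
    [[0,0,7],[0,0,0.0003],0.0],
    [[0,0,7],[0,0,0.0003],0.0],
    [[0,0,7],[0,0,0.0003],0.0]
  ]
}}

```text
time: 13.3
ee_pos: [0.5393, 0.2038, 0.1208]
orientation: [180.0, -0.1, 17.8]
wrist_force: [1.5, 1.7, 6.7]
finger_gap: 0.0208
gripper_force: 79.4
```

```bash
python3 - <<'E'
from h import *
to([.538,.2037,.120],17.5)
o=manip.get_obs();p=o['ee_pos'];y=o['orientation'][2]
L=[(P+[0,0,.086],c) for P,c in ll(p,y)][-1:]
a=over("top",246,175,64,64,6.25,[]);b=over("scene",252,185,60,60,6.66,[])[:398,:398];a=cv2.resize(a,(398,398))
cv2.imwrite("pics/l4.png",np.hstack([a,b]))
print([( proj("scene",q)-[252,185])*6.66 for q in ((p+R.from_euler('z',y+180,degrees=True).apply([.058,0,0]))*[1,1,0]+[0,0,.111],az((.5385,.204),17.5,.0545,[180],.104))])
E
```

```text
t 13.30 tcp [0.5393 0.2038 0.1208] [ 1.7999e+02 -1.2000e-01  1.7840e+01] F [1.5 1.7 6.7] M [-0.03 -0.36  0.12] gap 0.0208 79.39487814903259 q [15. 32. 91. -0. 57. 87.]
turn [ 0.01 -0.12  0.34] shift [-0.0013 -0.0003  0.0008]
[array([[114.71693982, 189.97949205]]), array([[116.60011551, 201.09750449]])]
```

View pics/l4.png

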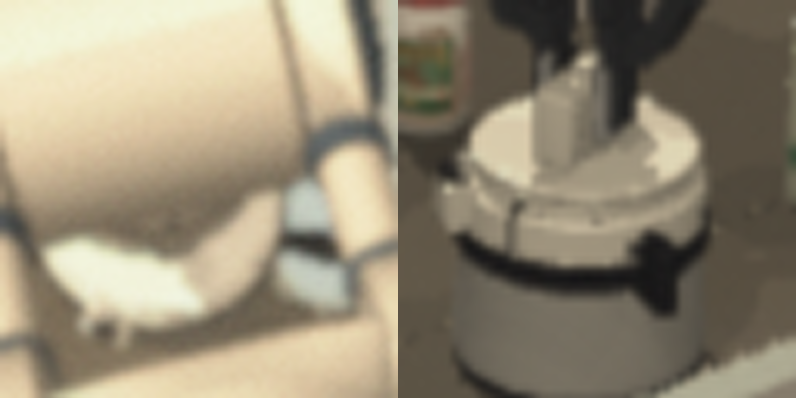

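The lid is seated flush, with its nose at about (513,195) directly above the long rib at (516,208). The measured moment of 0.12 N m matches the spring at half. Handing in.

```bash
python3 -c "
from plant import manip
print(manip.sign_off())"
```

```text
the job is handed in; nothing more can be done
None
```

I handed the job in with the collar lever against its lock stop and the lid gripped and seated at the half mark, short of the catch; the jars were not touched, and the sign-off gave no verdict.

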